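# Level the punching stone on its foot screws

### The arm

A 7-joint arm with a two-finger parallel gripper is mounted at the origin on the work surface. World frame = base frame: x ahead of the robot, y to its left, z up, the work surface at z = 0. Lengths are in m, angles in rad, forces in N, time in s.
With the tool pointing down it reaches from about 0.4 to 0.875 m from the base axis. Payload 4.4 kg.
Tool frame: the origin (TCP) lies between the finger pads; the fingertips stand 22 mm ahead of it and the grasp point (between the pads) lies 3 mm ahead of it (arm.nose_length is the z of the fingertips in the tool frame, in m); z points along the fingers, y is the line along which they close (so a half turn about z gives the same grasp; the last joint's range is limited). The gripper opens to 85 mm and grips with 20 to 120 N. Pads are 22 mm wide; open, the fingers measure 114 mm over their backs; the gripper's body (76 mm by 85 mm) begins 54 mm behind the grasp point. The pads swing forward as they close: fully open they stand 13 mm farther back than shut.
Start: joints at [1.223, 0.628, 0.038, 1.517, -0.027, 0.996, -0.02], TCP at [0.181, -0.624, 0.253] pointing down, gripper open.
Joint ranges: [-3.06, 3.06], [-0.37, 2.12], [-1.25, 1.32], [0.18, 2.47], [-1.1, 4.24], [0.23, 1.98], [-2.94, 2.94]. Speed limits (rad/s): [2.57, 2.57, 3.14, 3.14, 3.14, 3.14, 3.14].

### API

Orientations are given as a 3x3 rotation matrix whose columns are the frame's x, y, z axes.
In Python, from workcell import arm gives the robot as it stands. The module is installed in compiled form; this text tells all that it offers.
- The arm moves only by the shell command python3 -m jog 'ROWS'. ROWS is JSON, a list of rows, each an object with "offset": the shift along the world's x, y, z in cm, a list of three; "rotation": the turn, a rotation vector about the world's x, y, z in degrees, a list of three; "fingers": the opening in per cent of the stroke, from 0 (shut) to 100 (fully open). In form: [{"offset": [dx, dy, dz], "rotation": [wx, wy, wz], "fingers": fingers}, ...]. A call has 1 to 5 rows; each row is the pose to reach, as a shift and turn from the pose commanded when the call began; what a row does not reach only later rows make up. A row lasts 1/8 s, in which the tool goes at most 62.5 mm and 10.7 degrees, less where a joint would pass 70% of its speed; a pose out of reach is approached as far as the arm can. A call with a gripper value outside its range is refused whole. The fingers move at their own pace and stop on an object; the grip force is fixed at half the most. Time passes only in rows, so rows that repeat a pose let the fingers close. It gives the time, the measured TCP pose, the force, the opening and the grip force at its end, in the units of the state.
- arm.get_obs(): the state, without advancing time (a new reading comes with each control period).
- arm.grab_frame(name): name is "scene" or "top" or "wrist"; returns (picture, depth): 400x640x3 uint8, blue, green, red; 400x640 float32, m along the optical axis (not along the pixel's ray), 0 where there is no reading.
- arm.camera_info(name): a dict with "fx", "fy", "cx", "cy" (pixels), "pose" (4x4, takes a point from camera to world coordinates). Camera axes: x right, y down, z forward; pixel columns grow to the right and rows downward; lengths in m; the calibration is good to about 2 mm. A picture is of the moment at which its call begins: read the wrist's pose just before it. camera_info takes no time and is no camera call; for the wrist camera it gives the pose at the moment of the call.
- arm.close_job(): hands the job in; it is judged then, once.
The state is a dict: "time_s": time; "q": joint angles; "qvel": joint speeds; "effort": joint torques, N m; "position": TCP position; "tcp_rot": TCP orientation; "contact_force": force on the tool from outside, world axes, zero at the start; "ft_torque": the same for the moment, N m; "finger_gap": opening from 0.0 (shut) to 1.0 (fully open); "gripper_force": force on a finger pad.
Only numpy, scipy, OpenCV 4.12 (cv2) and the standard library are available. Lean on these libraries where they do the work, as an engineer would, in place of code of your own. Each camera call takes 0.05 s, during which the arm holds its last target. There are 200 camera calls.

### The job

The round marble punching stone sits on a grey three-footed levelling stand with a fixed foot at the back and a foot screw at the left and the right front. Level it: turn each foot screw by its thumb bar, one after the other, until the bubble in that screw's vial rests between the two black lines; a screw whose bubble is already there can stay as it is.

Things in the scene. Friction and masses are not known exactly. Their poses are not given: they have to be found in the camera images.
- screw_left: Left front foot screw (greater y) of the grey stand, steel. Thumb bar 44 mm along its x, 12 thick along y, 36 tall, top 104 mm above bench; origin: mid-bar, on the upright axis, 88 mm up. Turns in place 1.35 rad either way of level (0.06 N m), stays put. Clockwise from above raises its corner and moves the left bubble only, 28 mm per rad, towards the screw. The bar's angle tells nothing of level.
- screw_right: Right front foot screw (lesser y) of the grey stand, steel. Thumb bar 44 mm along its x, 12 thick along y, 36 tall, top 104 mm above bench; origin: mid-bar, on the upright axis, 88 mm up. Turns in place 1.35 rad either way of level (0.06 N m), stays put. Clockwise from above raises its corner and moves the right bubble only, 28 mm per rad, towards the screw. The bar's angle tells nothing of level.
- bubble_left: Pale bubble 25 x 13 mm in the greenish tube vial (108 x 18 mm, brass mount) on the stand's left arm, 45 mm above bench. Origin: its centre. Slides only on the line from the left screw's axis to the fixed back foot. Centred between the two black lines (44 mm apart) when 106 mm horizontally from that screw's axis. Follows its screw at once.
- bubble_right: Pale bubble 25 x 13 mm in the greenish tube vial (108 x 18 mm, brass mount) on the stand's right arm, 45 mm above bench. Origin: its centre. Slides only on the line from the right screw's axis to the fixed back foot. Centred between the two black lines (44 mm apart) when 106 mm horizontally from that screw's axis. Follows its screw at once.
Things that resemble listed ones, but are neither listed nor needed, are in the scene too. What is shaped like the part that bears screw_left but blue, green or turquoise is not meant.

How it is judged:
At the end, for the whole second after the job is handed in: Each of the two bubbles rests within 10 mm of the middle of its vial (its centre 96 to 116 mm horizontally from its own screw's axis), and both screws are still (under 0.05 rad/s) (horizontal distance between bubble_left and screw_left between 0.096 and 0.116 m and angular speed of each of screw_left, screw_right below 0.05 rad/s and horizontal distance between bubble_right and screw_right between 0.096 and 0.116 m); the robot touches nothing.
It also fails if it takes over 48 s, if anything falls off the work surface, if the arm or the gripper's body presses on something with over 40 N, if the wrist force passes 120 N, or if a joint passes its speed limit or range.

## Working session

There is one attempt and no reset: what is moved stays moved. The work goes in short steps, Python scripts to look and compute and a shell command to move; the robot and the scene stay as the last step left them, time stands still between calls to the robot, and variables do not carry over. Pictures are saved under pics/ and viewed, at most 10 in all, crops included, and the job is handed in when it is done.

```bash
mkdir -p pics; cat > h.py <<'E'
import numpy as np, cv2
from workcell import arm
def info(n):
    i=arm.camera_info(n); return i,np.array(i["pose"])
def pt(n,u,v,d,i=None):
    i=i or arm.camera_info(n); P=np.array(i["pose"])
    c=np.array([(u-i["cx"])/i["fx"]*d,(v-i["cy"])/i["fy"]*d,d]); return P[:3,:3]@c+P[:3,3]
def ray(n,u,v,z,i=None):
    i=i or arm.camera_info(n); P=np.array(i["pose"])
    r=P[:3,:3]@np.array([(u-i["cx"])/i["fx"],(v-i["cy"])/i["fy"],1]); return P[:3,3]+r*(z-P[2,3])/r[2]
E
python3 - <<'E'
from h import *
for n in("top","scene"):
    p,d=arm.grab_frame(n); cv2.imwrite(f"pics/{n}0.png",p); np.save(f"{n}0.npy",d)
    print(n,np.round(info(n)[1],3).tolist())
o=arm.get_obs();print(o["time_s"],o["position"],np.round(o["tcp_rot"],3).tolist())
E
```

```text
top [[0.022, -0.987, 0.162, 0.462], [-1.0, -0.02, 0.015, 0.028], [-0.011, -0.162, -0.987, 0.793], [0.0, 0.0, 0.0, 1.0]]
scene [[0.52, 0.545, -0.657, 1.18], [0.854, -0.342, 0.392, -0.306], [-0.011, -0.765, -0.644, 0.62], [0.0, 0.0, 0.0, 1.0]]
0.1 [ 0.18063888 -0.62386033  0.25249051] [[0.961, 0.278, -0.0], [0.278, -0.961, 0.002], [-0.0, -0.002, -1.0]]
```

View pics/top0.png

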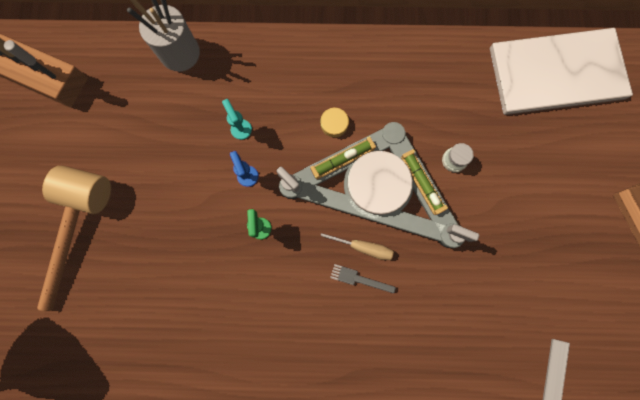

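View pics/scene0.png

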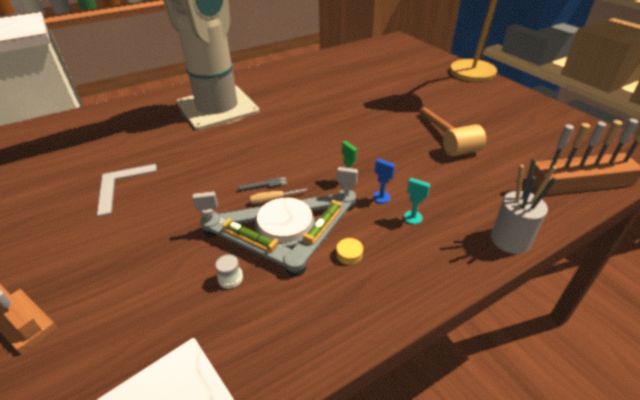

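Top view: the left screw candidates are grey (288,180), blue (243,170), turquoise (237,118) and green (256,225). I choose grey (288,180) for left and grey (462,234) for right, both on the grey stand. The bubbles are at about (350,154) and (434,198), and the back foot is at (394,133). In the scene view the grey bars are at (347,178) and (205,201).

```bash
python3 - <<'E'
from h import *
p=cv2.imread("pics/top0.png");d=np.load("top0.npy");i=arm.camera_info("top");P=np.array(i["pose"])
print(i["fx"])
v,u=np.mgrid[:400,:640];c=np.stack([(u-i["cx"])/i["fx"]*d,(v-i["cy"])/i["fy"]*d,d],-1);W=c@P[:3,:3].T+P[:3,3]
s=d*0
for n,(a,b) in dict(L=(288,180),R=(462,234)).items():
    m=((W[...,2]>.093)&(W[...,2]<.115)&(np.hypot(u-a,v-b)<28)&(d>0)).astype(np.uint8)
    q=W[m>0][:,:2].astype(np.float32)
    r=cv2.minAreaRect(q*1000); e=np.linalg.eigh(np.cov(q.T))[1][:,1]
    print(n,len(q),r,"mean",q.mean(0),"dir deg",np.degrees(np.arctan2(e[1],e[0])),"z",np.median(W[m>0][:,2]),"px",u[m>0].mean(),v[m>0].mean())
for z0 in ((394,133),):
    print("back",ray("top",*z0,W[z0[1],z0[0],2]),)
g=(p.min(2)>150)
k,l,st,ce=cv2.connectedComponentsWithStats(g.astype(np.uint8))
for j in range(1,k):
    if 10<st[j,4]<200 and 300<ce[j,0]<460 and 130<ce[j,1]<220: print(ce[j],st[j,4],ray("top",*ce[j],.05))
cv2.imwrite("pics/crop.png",cv2.resize(p[90:270,210:500],None,fx=2.7,fy=2.7,interpolation=cv2.INTER_CUBIC))
E
```

```text
430.3992303311249
L 198 ((608.4379272460938, 89.42375946044922), (42.84349060058594, 12.083487510681152), 44.881038665771484) mean [0.60797507 0.08935178] dir deg 45.255105963218966 z 0.10364652868813257 px 287.050505050505 177.22727272727272
R 233 ((524.7779541015625, -197.05447387695312), (43.5863151550293, 12.797296524047852), 67.84900665283203) mean [ 0.52455944 -0.19617194] dir deg 69.07553037256979 z 0.10344215869342843 px 463.8068669527897 231.8412017167382
back [ 0.70900925 -0.09732376  0.03414489]
[349.6031746  152.33333333] 63 [ 0.66664912 -0.01569795  0.05      ]
[434.20833333 198.48611111] 72 [ 0.58649109 -0.16386558  0.05      ]
```

View pics/crop.png

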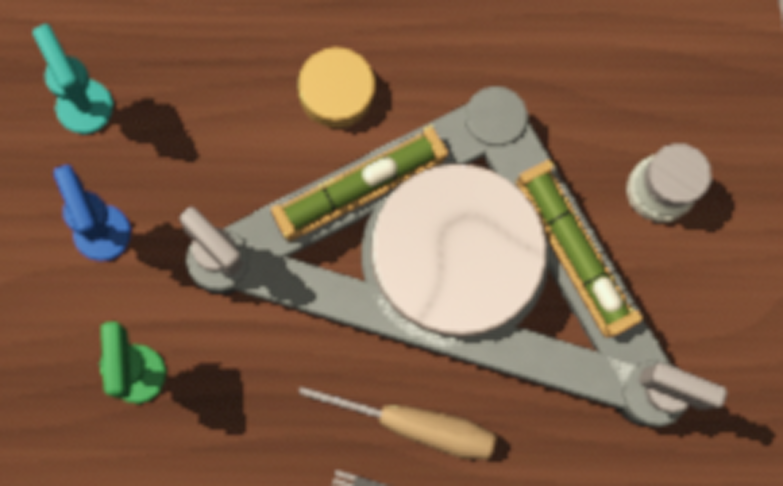

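Choice confirmed: both grey bars sit on the grey stand. In the crop, the left bubble (378,170) is slightly too far from its screw, and the right bubble (607,293) is much too near. I'll do the right screw first, moving above it and then taking a wrist look.

```bash
python3 -m jog '[{"offset":[17,21,0],"rotation":[0,0,26],"fingers":100},{"offset":[34.4,42.7,0],"rotation":[0,0,52],"fingers":60},{"offset":[34.4,42.7,0],"rotation":[0,0,52],"fingers":45},{"offset":[34.4,42.7,0],"rotation":[0,0,52],"fingers":45},{"offset":[34.4,42.7,0],"rotation":[0,0,52],"fingers":45}]'
python3 - <<'E'
from h import *
o=arm.get_obs();print(o["position"],np.round(o["tcp_rot"],3).tolist())
E
```

```text
time_s: 0.72
position: [0.3778, -0.3794, 0.2532]
tcp_rot: [[0.367, 0.93, 0.0], [0.93, -0.367, 0.0], [0.0, -0.0, -1.0]]
contact_force: [1.0, -1.2, 0.1]
finger_gap: 0.45
gripper_force: 0.0
[ 0.37779039 -0.37935715  0.25322773] [[0.367, 0.93, 0.0], [0.93, -0.367, 0.0], [0.0, -0.0, -1.0]]
```

```bash
python3 -m jog '[{"offset":[14.7,18.2,-2],"rotation":[0,0,0],"fingers":45},{"offset":[14.7,18.2,-2],"rotation":[0,0,0],"fingers":45},{"offset":[14.7,18.2,-2],"rotation":[0,0,0],"fingers":45},{"offset":[14.7,18.2,-2],"rotation":[0,0,0],"fingers":45},{"offset":[14.7,18.2,-2],"rotation":[0,0,0],"fingers":45}]'
cat > look.py <<'E'
from h import *
import sys
tag,x,y=sys.argv[1],float(sys.argv[2]),float(sys.argv[3])
i=arm.camera_info("wrist");o=arm.get_obs();p,d=arm.grab_frame("wrist");P=np.array(i["pose"])
cv2.imwrite(f"pics/{tag}.png",p)
v,u=np.mgrid[:400,:640];c=np.stack([(u-i["cx"])/i["fx"]*d,(v-i["cy"])/i["fy"]*d,d],-1);W=c@P[:3,:3].T+P[:3,3]
m=(W[...,2]>.096)&(W[...,2]<.112)&(np.hypot(W[...,0]-x,W[...,1]-y)<.035)&(d>0)
q=W[m][:,:2].astype(np.float32)
if len(q)>20:
    r=cv2.minAreaRect(q*1000);e=np.linalg.eigh(np.cov(q.T))[1][:,1]
    print(len(q),r,q.mean(0),"dir",np.degrees(np.arctan2(e[1],e[0])),"z",np.median(W[m][:,2]))
print(o["time_s"],o["position"],"yaw",np.degrees(np.arctan2(o["tcp_rot"][1][0],o["tcp_rot"][0][0])),o["q"][6])
E
python3 look.py w1 .5248 -.1968
```

```text
time_s: 1.35
position: [0.5263, -0.194, 0.2328]
tcp_rot: [[0.365, 0.931, 0.001], [0.931, -0.365, 0.003], [0.003, -0.0, -1.0]]
contact_force: [0.5, -0.5, -0.3]
finger_gap: 0.454
gripper_force: 0.0
679 ((527.4096069335938, -199.61227416992188), (43.07976531982422, 11.449767112731934), 68.90188598632812) [ 0.52804416 -0.19822681] dir 69.06769698339723 z 0.10443691442550646
1.35 [ 0.5262894  -0.19400907  0.23276109] yaw 68.60864063003618 -0.2186497181865443
```

View pics/w1.png

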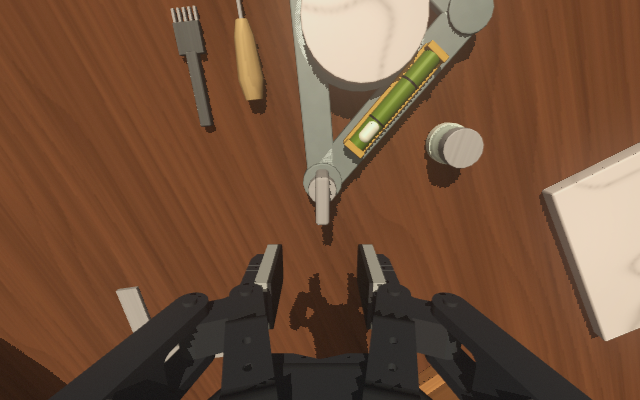

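The wrist view shows the right bar (322,200) midway between the fingers (270/372), with its vial bubble at (370,131). Two views put the bar top at 103.5–104.4 mm. I'll descend and grip.

```bash
python3 -m jog '[{"offset":[0.1,-0.4,-6],"rotation":[0,0,0],"fingers":45},{"offset":[0.1,-0.4,-11],"rotation":[0,0,0],"fingers":45},{"offset":[0.1,-0.4,-14],"rotation":[0,0,0],"fingers":45},{"offset":[0.1,-0.4,-14],"rotation":[0,0,0],"fingers":45},{"offset":[0.1,-0.4,-14],"rotation":[0,0,0],"fingers":10}]'
python3 -m jog '[{"offset":[0,0,0],"rotation":[0,0,0],"fingers":0},{"offset":[0,0,0],"rotation":[0,0,0],"fingers":0},{"offset":[0,0,0],"rotation":[0,0,0],"fingers":0}]'
```

```text
time_s: 2.02
position: [0.5252, -0.2043, 0.0944]
tcp_rot: [[0.374, 0.928, 0.001], [0.928, -0.374, -0.001], [-0.0, 0.002, -1.0]]
contact_force: [-0.1, -1.2, 0.3]
finger_gap: 0.248
gripper_force: 0.0
time_s: 2.4
position: [0.5247, -0.2038, 0.0949]
tcp_rot: [[0.373, 0.928, 0.001], [0.928, -0.373, -0.001], [-0.001, 0.001, -1.0]]
contact_force: [-3.8, 0.7, 7.1]
finger_gap: 0.134
gripper_force: 59.5
```

Gripped, but about 6 mm off the axis along the bar. I'll reopen, recentre and regrip.

```bash
python3 -m jog '[{"offset":[0,0,0],"rotation":[0,0,0],"fingers":40},{"offset":[0.2,0.6,0],"rotation":[0,0,0],"fingers":40},{"offset":[0.2,0.6,0],"rotation":[0,0,0],"fingers":40},{"offset":[0.2,0.6,0],"rotation":[0,0,0],"fingers":0},{"offset":[0.2,0.6,0],"rotation":[0,0,0],"fingers":0}]'
python3 -m jog '[{"offset":[0,0,0],"rotation":[0,0,0],"fingers":0},{"offset":[0,0,0],"rotation":[0,0,0],"fingers":0}]'
python3 -m jog '[{"offset":[0,0,0],"rotation":[0,0,7],"fingers":0},{"offset":[0,0,0],"rotation":[0,0,14],"fingers":0},{"offset":[0,0,0],"rotation":[0,0,21],"fingers":0},{"offset":[0,0,0],"rotation":[0,0,28],"fingers":0},{"offset":[0,0,0],"rotation":[0,0,35],"fingers":0}]'
```

```text
time_s: 3.02
position: [0.5273, -0.1971, 0.0934]
tcp_rot: [[0.372, 0.928, 0.001], [0.928, -0.372, -0.0], [0.0, 0.001, -1.0]]
contact_force: [1.4, 0.7, 0.1]
finger_gap: 0.131
gripper_force: 58.5
time_s: 3.28
position: [0.5273, -0.1971, 0.0934]
tcp_rot: [[0.372, 0.928, 0.001], [0.928, -0.372, -0.0], [0.0, 0.001, -1.0]]
contact_force: [0.4, 0.6, 0.3]
finger_gap: 0.128
gripper_force: 58.5
time_s: 3.9
position: [0.526, -0.197, 0.0934]
tcp_rot: [[-0.231, 0.973, -0.002], [0.973, 0.231, 0.0], [0.001, -0.002, -1.0]]
contact_force: [-2.7, 1.2, 2.3]
finger_gap: 0.129
gripper_force: 58.9
```

```bash
python3 -m jog '[{"offset":[0,0,0],"rotation":[0,0,7],"fingers":0},{"offset":[0,0,0],"rotation":[0,0,14],"fingers":0},{"offset":[0,0,0],"rotation":[0,0,21],"fingers":0},{"offset":[0,0,0],"rotation":[0,0,28],"fingers":0},{"offset":[0,0,0],"rotation":[0,0,33],"fingers":0}]'
cat > bub.py <<'E'
from h import *
import sys
n,tag=sys.argv[1:3]
i=arm.camera_info(n);p,d=arm.grab_frame(n);cv2.imwrite(f"pics/{tag}.png",p)
S={"L":np.array([.6085,.089]),"R":np.array([.5262,-.198])}
k,l,st,ce=cv2.connectedComponentsWithStats((p.min(2)>150).astype(np.uint8))
for j in range(1,k):
    w=ray(n,*ce[j],.049,i)
    for s in S:
        r=np.array([.709,-.0973])-S[s];L=np.linalg.norm(r);r/=L;t=(w[:2]-S[s])@r;c=abs((w[:2]-S[s])@[-r[1],r[0]])
        if 15<st[j,4]<1500 and .03<t<.17 and c<.012: print(s,ce[j],st[j,4],w.round(4),"dist",t)
E
python3 bub.py top t2; python3 bub.py scene s2; python3 bub.py wrist w2
```

```text
time_s: 4.53
position: [0.525, -0.1976, 0.0934]
tcp_rot: [[-0.723, 0.691, -0.004], [0.691, 0.723, -0.001], [0.002, -0.003, -1.0]]
contact_force: [-4.2, 0.7, 5.1]
finger_gap: 0.133
gripper_force: 59.3
L [349.6031746  152.33333333] 63 [ 0.6669 -0.0158  0.049 ] dist 0.11993587736011094
R [424.52       182.34666667] 75 [ 0.6151 -0.1478  0.049 ] dist 0.10206044383903903
L [319.25490196 222.52941176] 51 [ 0.6728 -0.0179  0.049 ] dist 0.12466813651338537
R [248.5        231.43478261] 46 [ 0.6204 -0.1491  0.049 ] dist 0.10609556856166717
R [479.96544715 287.1504065 ] 492 [ 0.619  -0.1493  0.049 ] dist 0.10477396900789228
```

Right bubble is at 102–106 mm, in range. Release, lift and go to the left screw.

```bash
python3 -m jog '[{"offset":[0,0,0],"rotation":[0,0,0],"fingers":45},{"offset":[0,0,0],"rotation":[0,0,0],"fingers":45},{"offset":[0,0,6],"rotation":[0,0,0],"fingers":45},{"offset":[0,0,12],"rotation":[0,0,0],"fingers":45},{"offset":[0,0,14],"rotation":[0,0,0],"fingers":45}]'
python3 -m jog '[{"offset":[2,6,0],"rotation":[0,0,-10],"fingers":45},{"offset":[3.5,12,0],"rotation":[0,0,-20],"fingers":45},{"offset":[5,18,0],"rotation":[0,0,-30],"fingers":45},{"offset":[7,24,0],"rotation":[0,0,-40],"fingers":45},{"offset":[8.3,28.5,0],"rotation":[0,0,-50],"fingers":45}]'
python3 -m jog '[{"offset":[0,0,0],"rotation":[0,0,-10],"fingers":45},{"offset":[0,0,0],"rotation":[0,0,-20],"fingers":45},{"offset":[0,0,0],"rotation":[0,0,-30],"fingers":45},{"offset":[0,0,0],"rotation":[0,0,-40],"fingers":45},{"offset":[0,0,0],"rotation":[0,0,-41],"fingers":45}]'
python3 look.py w3 .6085 .089; python3 bub.py scene s3; python3 bub.py wrist w3b
```

```text
time_s: 5.3
position: [0.5288, -0.1971, 0.237]
tcp_rot: [[-0.721, 0.693, 0.006], [0.693, 0.721, -0.002], [-0.005, 0.003, -1.0]]
contact_force: [-0.1, -0.5, -1.4]
finger_gap: 0.445
gripper_force: 0.0
time_s: 5.92
position: [0.6104, 0.0913, 0.2333]
tcp_rot: [[0.071, 0.997, 0.001], [0.997, -0.071, 0.001], [0.001, 0.0, -1.0]]
contact_force: [0.1, -0.9, 0.3]
finger_gap: 0.448
gripper_force: 0.0
time_s: 6.55
position: [0.6098, 0.0882, 0.2332]
tcp_rot: [[0.704, 0.71, -0.0], [0.71, -0.704, -0.0], [-0.0, 0.0, -1.0]]
contact_force: [-0.1, -0.8, -0.1]
finger_gap: 0.45
gripper_force: 0.0
687 ((611.6969604492188, 87.846435546875), (43.25444030761719, 11.417745590209961), 45.472469329833984) [0.6126101  0.08868545] dir 45.24871844857532 z 0.10446909103853974
6.55 [0.60977125 0.0882062  0.23316359] yaw 45.218775577126074 -1.0836758129013562
L [319.30188679 222.47169811] 53 [ 0.6727 -0.0178  0.049 ] dist 0.12447904261182391
R [248.42857143 231.34693878] 49 [ 0.6201 -0.1492  0.049 ] dist 0.10582169567044022
L [428.88837209 209.93953488] 215 [ 0.6703 -0.0177  0.049 ] dist 0.1232397505666147
```

View pics/w3.png

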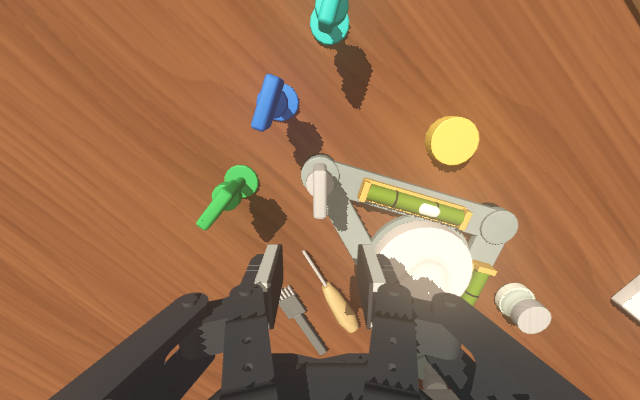

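The wrist view shows the left bar (320,190) centred between the fingers (270/372). Its bubble (428,210) is about 121 mm from the screw, so it needs about 31° clockwise. I'll descend and grip.

```bash
python3 -m jog '[{"offset":[0,0,-6],"rotation":[0,0,0],"fingers":45},{"offset":[0,0,-11],"rotation":[0,0,0],"fingers":45},{"offset":[0,0,-14],"rotation":[0,0,0],"fingers":45},{"offset":[0,0,-14],"rotation":[0,0,0],"fingers":45},{"offset":[0,0,-14],"rotation":[0,0,0],"fingers":30}]'
python3 -m jog '[{"offset":[0,0,0],"rotation":[0,0,0],"fingers":0},{"offset":[0,0,0],"rotation":[0,0,0],"fingers":0},{"offset":[0,0,0],"rotation":[0,0,0],"fingers":0},{"offset":[0,0,0],"rotation":[0,0,0],"fingers":0}]'
```

```text
time_s: 7.32
position: [0.6109, 0.0881, 0.0945]
tcp_rot: [[0.705, 0.709, 0.002], [0.709, -0.705, 0.001], [0.002, 0.001, -1.0]]
contact_force: [0.4, 0.1, 0.3]
finger_gap: 0.305
gripper_force: 0.0
time_s: 7.82
position: [0.6105, 0.0888, 0.0953]
tcp_rot: [[0.705, 0.709, 0.002], [0.709, -0.705, 0.001], [0.002, 0.001, -1.0]]
contact_force: [-2.1, 2.0, 6.4]
finger_gap: 0.133
gripper_force: 59.6
```

```bash
python3 -m jog '[{"offset":[0,0,0],"rotation":[0,0,-7],"fingers":0},{"offset":[0,0,0],"rotation":[0,0,-14],"fingers":0},{"offset":[0,0,0],"rotation":[0,0,-21],"fingers":0},{"offset":[0,0,0],"rotation":[0,0,-28],"fingers":0},{"offset":[0,0,0],"rotation":[0,0,-31],"fingers":0}]'
python3 bub.py top t4; python3 bub.py scene s4; python3 bub.py wrist w4
```

```text
time_s: 8.45
position: [0.6106, 0.0887, 0.0953]
tcp_rot: [[0.97, 0.243, 0.002], [0.243, -0.97, 0.001], [0.003, -0.0, -1.0]]
contact_force: [-1.1, 1.4, 6.5]
finger_gap: 0.131
gripper_force: 59.8
L [341.91525424 156.01694915] 59 [ 0.6599 -0.0022  0.049 ] dist 0.10464393532608016
R [424.36764706 182.20588235] 68 [ 0.6153 -0.1475  0.049 ] dist 0.10240332603349447
L [323.11764706 217.64705882] 51 [ 0.6648 -0.004   0.049 ] dist 0.10857590746318538
R [248.39583333 231.60416667] 48 [ 0.6207 -0.1495  0.049 ] dist 0.10620574449986123
L [498.33102493 194.40166205] 722 [ 0.6632 -0.0051  0.049 ] dist 0.10877448433492518
```

Left is now about 106 mm and right about 104 mm. Release and lift clear.

```bash
python3 -m jog '[{"offset":[0,0,0],"rotation":[0,0,0],"fingers":45},{"offset":[0,0,0],"rotation":[0,0,0],"fingers":45},{"offset":[0,0,6],"rotation":[0,0,0],"fingers":45},{"offset":[0,0,12],"rotation":[0,0,0],"fingers":45},{"offset":[0,0,15],"rotation":[0,0,0],"fingers":45}]'
python3 -m jog '[{"offset":[-6,0,0],"rotation":[0,0,0],"fingers":45},{"offset":[-12,0,0],"rotation":[0,0,0],"fingers":45},{"offset":[-12,0,0],"rotation":[0,0,0],"fingers":45},{"offset":[-12,0,0],"rotation":[0,0,0],"fingers":45}]'
python3 bub.py top t5; python3 bub.py scene s5
python3 -c "
import cv2
p=cv2.imread('pics/t5.png');cv2.imwrite('pics/c5.png',cv2.resize(p[90:270,210:500],None,fx=2.7,fy=2.7))"
```

```text
time_s: 9.22
position: [0.6114, 0.0879, 0.2469]
tcp_rot: [[0.97, 0.244, 0.005], [0.244, -0.97, 0.001], [0.005, 0.001, -1.0]]
contact_force: [0.2, -1.2, -1.9]
finger_gap: 0.454
gripper_force: 0.0
time_s: 9.72
position: [0.4909, 0.088, 0.2439]
tcp_rot: [[0.97, 0.244, 0.002], [0.244, -0.97, 0.0], [0.002, 0.0, -1.0]]
contact_force: [0.7, 0.7, -0.6]
finger_gap: 0.45
gripper_force: 0.0
L [341.73684211 156.07017544] 57 [ 0.6598 -0.0019  0.049 ] dist 0.10431686674760433
R [424.40983607 182.13114754] 61 [ 0.6154 -0.1476  0.049 ] dist 0.10248510050646935
L [323.11764706 217.68627451] 51 [ 0.6649 -0.0041  0.049 ] dist 0.10867553430915057
R [248.34042553 231.53191489] 47 [ 0.6205 -0.1495  0.049 ] dist 0.10598638466414205
```

View pics/c5.png

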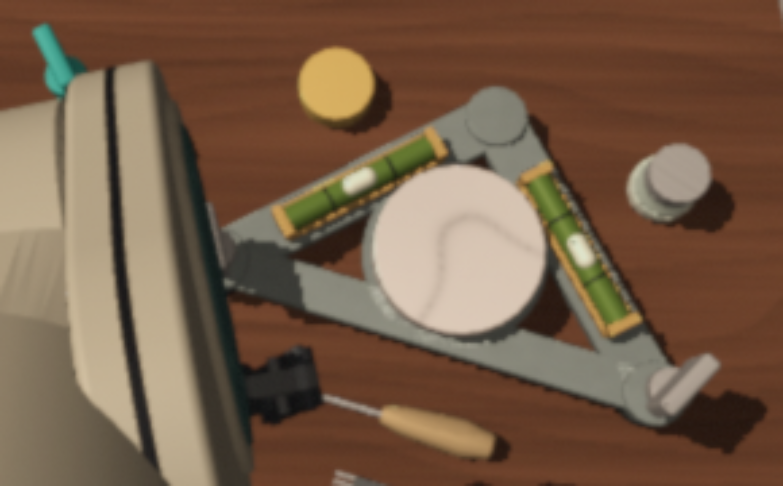

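Both bubbles, at (358,181) and (581,250), sit between their black lines, and the arm is clear of everything.

```bash
python3 -c "
from workcell import arm
print(arm.close_job())"
```

```text
the job is handed in; nothing more can be done
None
```

I turned both foot screws until each bubble rested between its black lines (left about 106 mm and right about 104 mm from its screw), then handed the job in at about 10 s with the arm clear; no verdict came back.

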